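# Release and open the locked reject drawer

### The arm

A 6-joint arm with a two-finger parallel gripper is mounted at the origin on a cart in front of the work surface, level with it; the furniture and walls round the work are solid. World frame = base frame: x ahead of the robot, y to its left, z up, the work surface at z = 0. Lengths are in m, angles in rad, forces in N, time in s.
With the tool pointing down it reaches from about 0.35 to 0.775 m from the base axis. Payload 5.5 kg.
Tool frame: the origin (TCP) lies between the finger pads; the fingertips stand 17 mm ahead of it and the grasp point (between the pads) lies 2 mm behind it (env.finger_overhang is the distance from the TCP to the fingertips, in m); z points along the fingers, y is the direction in which the jaws open and shut (so a half turn about z gives the same grasp; the last joint's range is limited). The gripper opens to 85 mm and grips with 20 to 120 N. Pads are 22 mm wide; open, the fingers measure 114 mm over their backs; the gripper's body (76 mm by 85 mm) begins 54 mm behind the grasp point. The pads swing forward as they close: fully open they stand 13 mm farther back than shut.
Start: joints at [-1.24, 0.313, 0.046, 1.304, 0, 1.431], TCP at [0.261, -0.512, 0.222] pointing down, gripper open.
Joint ranges: [-2.76, 2.76], [-0.86, 1.69], [-1.03, 1.26], [-2.2, 2.34], [-1.47, 1.5], [-3.14, 3.14]. Speed limits (rad/s): [2.57, 2.57, 3.14, 3.14, 3.14, 3.14].

### API

Orientations are given as a unit quaternion [w, x, y, z].
In Python, from workcell import env gives the robot as it stands. The module is installed in compiled form; this text tells all that it offers.
- The arm moves only by the tool arm_command, never from a script. Its argument "moves" is a list of rows, each a list of 5 numbers: the closure, from 0 (fully open) to 1 (shut), then the shift along the tool's x, y, z in mm, then the turn about the tool's z in rad. In form: [[fingers, dx, dy, dz, turn], ...]. A call has 1 to 12 rows; each row is the pose to reach, as a shift and turn from the pose commanded when the call began, along the tool's axes at that moment; what a row does not reach only later rows make up. A row lasts 1/10 s, in which the tool goes at most 50 mm and 8.59 degrees, less where a joint would pass 70% of its speed; a pose out of reach is approached as far as the arm can. A call with a gripper value outside its range is refused whole. The fingers move at their own pace and stop on an object; "squeeze" is the grip in N (left out, the last holds). Time passes only in rows, so rows that repeat a pose let the fingers close. It gives the time, the measured TCP pose, the force and the opening at its end, in the units of the state.
- env.get_state(): the state, without advancing time (a new reading comes with each control period).
- env.read_camera(name): name is "scene" or "top"; returns (picture, depth): 420x560x3 uint8, blue, green, red; 420x560 float32, m along the optical axis (not along the pixel's ray), 0 where there is no reading.
- env.get_calibration(name): a dict with "fx", "fy", "cx", "cy" (pixels), "pose" (4x4, takes a point from camera to world coordinates). Camera axes: x right, y down, z forward; pixel columns grow to the right and rows downward; lengths in m; the calibration is good to about 2 mm. A picture is of the moment at which its call begins. get_calibration takes no time and is no camera call.
- env.hand_in(): hands the job in, once; it reports no verdict.
The state is a dict: "clock": time; "joint_pos": joint angles; "qvel": joint speeds; "tau": joint torques, N m; "tcp_pos": TCP position; "orientation": TCP orientation; "wrist_force": force on the tool from outside, world axes, zero at the start; "ft_torque": the same for the moment, N m; "finger_gap": finger opening in m.
Only numpy, scipy, OpenCV 4.12 (cv2) and the standard library are available. Lean on these libraries where they do the work, as an engineer would, in place of code of your own. Each camera call takes 0.05 s, during which the arm holds its last target. There are 200 camera calls.

### The job

Open the locked reject drawer: take the red release pin from its stand, reach with it through the oblong access hole in the top of the grey box, at the tail end of the arrow, and ease it lightly along the hole the way the arrow points until the hidden spring catch gives and the drawer springs out; stop there, for the catch bends if it is forced. Finish with the pin back in its stand, seated on its collar, and the drawer pulled out all the way to its stop. Leave the other things on the bench where they are.

Things in the scene. Friction and masses are not known exactly. Their poses are not given: they have to be found in the camera images.
- release_pin: the release pin, loose, upright in its stand at the start (same thing as pin_grip). Origin at its lower tip, z up along it. From the tip up: steel pin 8 mm in diameter and 34 mm long (its last 5 mm taper to 4 mm), steel collar 26 mm in diameter and 4 mm thick, round red grip with thin black rings 22 mm in diameter and 52 mm long. 90 mm in all, 0.08 kg
- pin_grip (a point): point on the axis of the release pin in the red grip, 62 mm above its tip and 28 mm below its top: where to grasp it (22 mm wide, round)
- pin_tip (a point): lower tip of the release pin
- pin_stand: fixed stand of the release pin: black block 44 x 44 x 40 mm on an aluminium base plate 64 x 50 x 4 mm, origin at the centre of its underside, upright. The hole in the middle of its top is 10 mm wide with a 2 mm chamfer; with the pin seated its collar rests on the top face and its tip is 10 mm above the bench
- stand_mouth (a point): centre of the hole's mouth in the top face of the pin stand, 44 mm above the bench
- reject_unit: the locked reject box, fixed: grey sheet-steel box 150 x 108 mm (base flanges 124 mm), top cover 80 mm above the bench, origin at the centre of its underside. Its -x side is the front with the red drawer. The square drop opening with a red frame 8 mm high in the front half of the cover is not used; the access hole is in the rear half
- hole_middle (a point): middle of the oblong access hole, level with the top face of the 3 mm thick cover. The hole is 38 mm long along the unit's y and 12 mm wide along x, with a red arrow beside it that points to the unit's +y. Inside, a pin 26 to 33 mm deep meets nothing but the tail of the catch
- hole_entry (a point): where to enter: on the access hole's centre line, 6 mm from its -y end (the arrow's tail end), level with the cover's top face; here the pin passes down clear of the catch. Axes as the unit's: +y is the way to push
- hole_far_end (a point): +y end of the access hole. Hidden below the hole stands the catch's tail, a 6 mm thick cross bar along x, 18 mm below the cover's top face, somewhere 7 to 21 mm short of this end (differs each time). Pushed about 6 mm to +y against a spring of about 3 to 7 N it lets the drawer go; at about 8 mm it meets a hard stop, and over 12 N from the pin bends it
- reject_drawer (a joint): how far the drawer is out, m: 0 locked; it springs out to 0.015 to 0.03 when the catch lets go; 0.055 at its end stop. It slides towards the unit's -x with about 1.5 N of friction
- drawer_handle (a point): middle of the drawer's black bar handle: a round bar 10 mm thick, 70 mm long along the unit's y, 55 mm above the bench (25 mm below the cover), with 35 mm between it and the red drawer front; moves with the drawer. Axes as the unit's, -x points out
- tape_roll: bystander: roll of yellow tape 95 mm across, 19 mm high, flat on the bench
- bearing: bystander: steel ball bearing 42 mm across, 13 mm high, flat on the bench
- screwdriver: bystander: green screwdriver lying on the bench, 201 mm long
- spanner: bystander: spanner lying on the bench, 220 mm long
- bush: bystander: flanged metal bush, 39 mm across, 30 mm high

How it is judged:
By the outcome, as a careful person would: the job done as asked, in the order asked, and still so for the second after the job is handed in, with the robot touching nothing.
It also fails if it takes over 72 s, if anything falls off the work surface, if the arm or the gripper's body presses on something with over 40 N, if the wrist force passes 120 N, or if a joint passes its speed limit or range.

## Working session

There is one attempt and no reset: what is moved stays moved. The work goes in short steps, Python scripts to look and compute and a tool call to move; the robot and the scene stay as the last step left them, time stands still between calls to the robot, and variables do not carry over. Pictures are saved under pics/ and viewed, about 8 in all and at most 12, crops included, and the job is handed in when it is done.

Besides the shell and the picture viewer there is one more tool, called by a JSON object that holds its "op" and its "data". arm_command: Moves the arm, as the interface text tells. Its arguments: {"type":"object","properties":{"moves":{"type":"array","items":{"type":"array","items":{"type":"number"}}},"squeeze":{"type":"number"}},"required":["moves"]}

```bash
mkdir -p pics
cat > h.py <<'E'
import numpy as np, cv2
from workcell import env
def cal(n):
    c=env.get_calibration(n); return c, np.array(c["pose"])
def ray(n,u,v,z):
    c,P=cal(n); d=P[:3,:3]@np.array([(u-c["cx"])/c["fx"],(v-c["cy"])/c["fy"],1]); o=P[:3,3]
    return o+d*(z-o[2])/d[2]
def cloud(n,D):
    c,P=cal(n); v,u=np.indices(D.shape)
    p=np.stack([(u-c["cx"])/c["fx"]*D,(v-c["cy"])/c["fy"]*D,D],-1)
    return p@P[:3,:3].T+P[:3,3]
def proj(n,p):
    c,P=cal(n); q=P[:3,:3].T@(np.array(p)-P[:3,3]); return c["fx"]*q[0]/q[2]+c["cx"],c["fy"]*q[1]/q[2]+c["cy"]
def snap(n,name):
    I,D=env.read_camera(n); cv2.imwrite(f"pics/{name}.png",I); np.savez(f"pics/{name}.npz",I=I,D=D); return I,D
E
python3 - <<'E'
from h import *
for n in("scene","top"):
    snap(n,n+"0"); c,P=cal(n); print(n,c["fx"],c["cx"],c["cy"],P.round(3).tolist())
s=env.get_state();print({k:np.round(v,3) for k,v in s.items()}, env.finger_overhang)
E
```

```text
scene 502.5783646536242 278.5854147413255 208.60135235499826 [[-0.495, -0.392, 0.776, -0.783], [-0.869, 0.21, -0.448, 0.699], [0.013, -0.896, -0.444, 0.818], [0.0, 0.0, 0.0, 1.0]]
top 517.7833921143865 284.62343133208094 204.84480540129928 [[0.001, -0.992, 0.125, 0.328], [-1.0, -0.0, 0.008, -0.056], [-0.008, -0.125, -0.992, 1.534], [0.0, 0.0, 0.0, 1.0]]
{'clock': np.float64(0.1), 'joint_pos': array([-1.24 ,  0.314,  0.045,  1.304,  0.   ,  1.431]), 'qvel': array([ 0.   , -0.002,  0.003, -0.001,  0.   ,  0.001]), 'tau': array([ 2.0000e-03, -4.8173e+01,  2.9924e+01,  1.3000e-02, -0.0000e+00,
        0.0000e+00]), 'tcp_pos': array([ 0.261, -0.512,  0.222]), 'orientation': array([-0.001,  0.972,  0.233, -0.   ]), 'wrist_force': array([1.019, 0.093, 0.524]), 'ft_torque': array([ 0.013,  0.033, -0.013]), 'finger_gap': np.float64(0.085)} 0.017
```

View pics/top0.png

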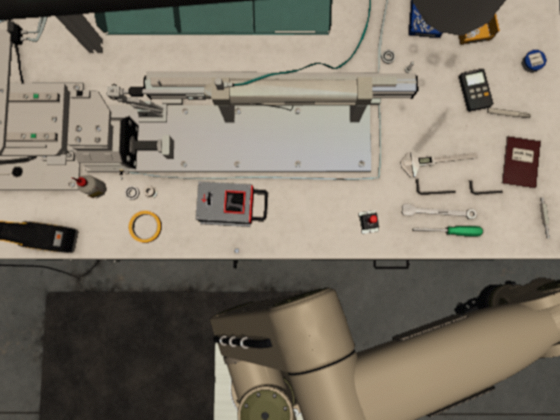

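View pics/scene0.png

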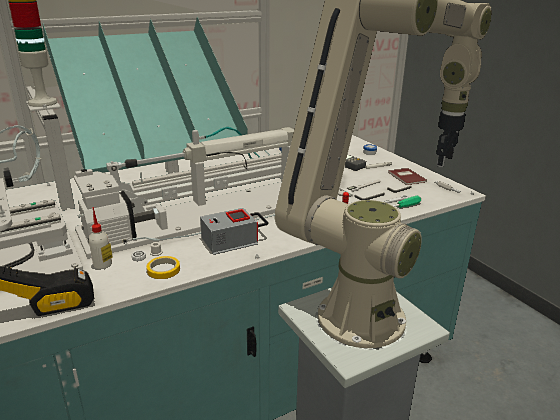

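The top view shows the unit at (225,203) with its handle to the right, so the unit's -x is world -y. The pin and stand are at (369,220). Next: zoom in and measure.

Run:
```python
from h import *
z=np.load("pics/top0.npz");I,D=z["I"],z["D"]
a=cv2.resize(I[175:235,190:275],None,fx=7,fy=7,interpolation=cv2.INTER_CUBIC)
b=cv2.resize(I[205:235,352:387],None,fx=14,fy=14,interpolation=cv2.INTER_CUBIC)[:420,:]
o=np.zeros((420,595+490,3),np.uint8);o[:,:595]=a;o[:,595:]=b
cv2.imwrite("pics/crop0.png",cv2.resize(o,(800,310),interpolation=cv2.INTER_AREA))
W=cloud("top",D)
# cover points: by depth height
m=(abs(W[...,2]-0.08)<.006); m[:, :190]=0;m[:,275:]=0;m[:175]=0;m[235:]=0
r=cv2.minAreaRect(W[m][:,:2].astype(np.float32)*1000);print("cover",m.sum(),r,np.median(W[m][:,2]))
g=I.astype(int)
def comps(mask,z,nm):
    n,l,s,c=cv2.connectedComponentsWithStats(mask.astype(np.uint8))
    for i in range(1,n):
        if s[i][4]>3: print(nm,s[i],c[i].round(2),ray("top",*c[i],z).round(4), np.nanmedian(W[l==i][:,2]).round(3))
red=(g[...,2]>110)&(g[...,1]<60)&(g[...,0]<60)
R=red.copy();R[:, :190]=0;R[:,390:]=0;R[:175]=0;R[235:]=0
comps(R,.08,"red")
print("stand heights",[(W[v,u,2].round(3)) for v,u in((220,369),(222,374),(225,365))])
S=(abs(W[...,2]-.1)<.012);S[:, :350]=0;S[:,390:]=0;S[:200]=0;S[240:]=0;comps(S,.1,"pintop")
blk=(g.max(-1)<70);blk[:, :250]=0;blk[:,390:]=0;blk[:175]=0;blk[240:]=0;comps(blk,.044,"black")
S=(W[...,2]>.03);S[:, :350]=0;S[:,390:]=0;S[:200]=0;S[240:]=0;comps(S,.044,"stand")
```

```text
cover 1551 ((522.1797485351562, 129.23178100585938), (156.15325927734375, 109.84660339355469), 86.67823791503906) 0.07989824526903444
red [249 187   4  35  57] [250.93 202.98] [0.5162 0.0515 0.08  ] 0.074
red [225 191  20  22  74] [232.   201.47] [0.5205 0.1053 0.08  ] 0.085
red [243 201   1   9   9] [243. 205.] [0.5104 0.074  0.08  ] 0.086
red [370 215   7   8  41] [373.12 218.49] [ 0.4722 -0.2933  0.08  ] 0.099
stand heights [np.float64(0.088), np.float64(0.088), np.float64(0.042)]
pintop [369 215   8   8  49] [372.78 218.12] [ 0.4713 -0.2891  0.1   ] 0.099
black [251 189  17  32 138] [260.94 203.75] [0.5186 0.0251 0.044 ] 0.058
black [360 214  18  15 145] [366.54 221.94] [ 0.4658 -0.28    0.044 ] 0.044
stand [361 212  18  17 245] [369.89 220.09] [ 0.4712 -0.2898  0.044 ] 0.046
```

View pics/crop0.png

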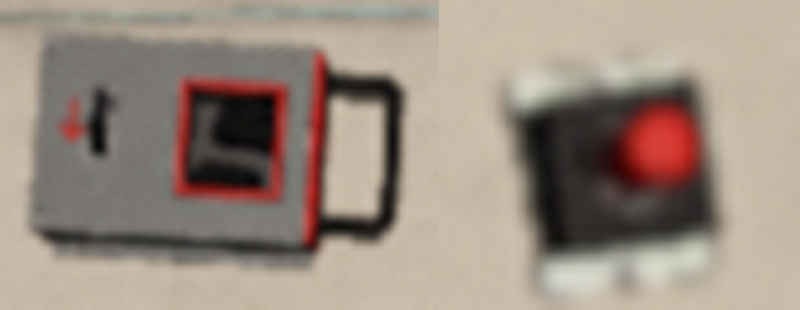

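Run:
```python
from h import *
for n in("top","scene"):
    z=np.load(f"pics/{n}0.npz");I,D=z["I"],z["D"];W=cloud(n,D);g=I.astype(float);gray=g.mean(-1)
    vv,uu=np.indices(gray.shape)
    # dark hole on cover: window around predicted location
    u0,v0=proj(n,(.522,.165,.08)); 
    if n=="top": u0,v0=190+98/5.16,175+122/5.16
    w=(abs(uu-u0)<14)&(abs(vv-v0)<12)
    bg=np.median(gray[w]); dk=np.where(w&(g[...,2]-g[...,1]<30),np.clip(bg*0.75-gray,0,None),0)
    n_,l,s,c=cv2.connectedComponentsWithStats((dk>0).astype(np.uint8))
    for i in range(1,n_):
        if s[i][4]<5: continue
        k=dk*(l==i); u=(k*uu).sum()/k.sum(); v=(k*vv).sum()/k.sum()
        pts=np.array([ray(n,a,b,.08)[:2] for b,a in zip(*np.nonzero(l==i))],np.float32)*1000
        print(n,"dark",s[i],(u,v),ray(n,u,v,.08).round(4),cv2.minAreaRect(pts))
    red=((g[...,2]>90)&(g[...,1]<.55*g[...,2])&(g[...,0]<.55*g[...,2])).astype(np.uint8)
    n_,l,s,c=cv2.connectedComponentsWithStats(red)
    for i in range(1,n_):
        p=W[l==i]; 
        if s[i][4]>5: print(n,"red",s[i],c[i].round(1),np.median(p,0).round(4),ray(n,*c[i],.1).round(4),ray(n,*c[i],.088).round(4)) if (.4<np.median(p[:,0])<.65 and abs(np.median(p[:,1]))<.35) else 0
    m=(abs(W[...,2]-.08)<.004)&(abs(W[...,0]-.522)<.07)&(abs(W[...,1]-.13)<.09)
    print(n,"cover",m.sum(),cv2.minAreaRect(W[m][:,:2].astype(np.float32)*1000),np.median(W[m][:,2]))
    m=(abs(W[...,2]-.1)<.004)&(abs(W[...,0]-.471)<.03)&(abs(W[...,1]+.289)<.03)
    print(n,"pin",m.sum(),W[m].mean(0) if m.any() else 0)
I=cv2.imread("pics/scene0.png")
cv2.imwrite("pics/crop1.png",cv2.resize(I[180:260,190:290],None,fx=6,fy=6,interpolation=cv2.INTER_CUBIC))
```

```text
top dark [207 192   5  13  48] (np.float64(208.67842815463163), np.float64(198.68567651349377)) [0.5284 0.1716 0.08  ] ((530.4847412109375, 171.3682861328125), (10.69338321685791, 34.69755554199219), 84.80142211914062)
top red [249 186   4  36  88] [250.6 203.8] [0.5164 0.0526 0.074 ] [0.5113 0.0509 0.1   ] [0.5128 0.0518 0.088 ]
top red [224 190  22  24 170] [234.5 202.1] [0.5167 0.0987 0.0839] [0.5161 0.0961 0.1   ] [0.5177 0.0973 0.088 ]
top red [202 196   4   6  13] [203.6 199.2] [0.5269 0.1854 0.0798] [0.5244 0.1826 0.1   ] [0.526  0.1846 0.088 ]
top red [370 215   7   8  48] [373.2 218.5] [ 0.4703 -0.2898  0.0987] [ 0.4702 -0.2902  0.1   ] [ 0.4714 -0.2922  0.088 ]
top cover 1283 ((522.2315673828125, 129.30477905273438), (156.15786743164062, 109.75238037109375), 86.77852630615234) 0.0798789301249696
top pin 34 [ 0.47159195 -0.29009957  0.09950035]
scene dark [229 214   3   3   6] (np.float64(230.6195773081201), np.float64(214.78086763070078)) [0.5395 0.1126 0.08  ] ((539.0220947265625, 112.15589141845703), (5.719436168670654, 15.866777420043945), 89.082763671875)
scene dark [22
[... 612 characters left out ...]
734, 57.60268783569336), 61.650230407714844)
scene red [343 192   6  11  50] [345.5 196.5] [ 0.4625 -0.2864  0.089 ] [ 0.4437 -0.2716  0.1   ] [ 0.4642 -0.2878  0.088 ]
scene red [226 209  24  13 124] [237.6 215.1] [0.5214 0.0957 0.0858] [0.4916 0.11   0.1   ] [0.5129 0.1001 0.088 ]
scene red [210 220   4   3   8] [211.1 221.2] [0.5265 0.1849 0.0801] [0.4923 0.1989 0.1   ] [0.5136 0.1906 0.088 ]
scene red [257 222   1  19  19] [257. 231.] [0.4641 0.0565 0.0421] [0.3715 0.1042 0.1   ] [0.3908 0.0943 0.088 ]
scene cover 629 ((519.4105224609375, 132.16827392578125), (154.64971923828125, 121.8669204711914), 85.00458526611328) 0.08048513956023362
scene pin 16 [ 0.46535619 -0.28820604  0.09963842]
```

View pics/crop1.png

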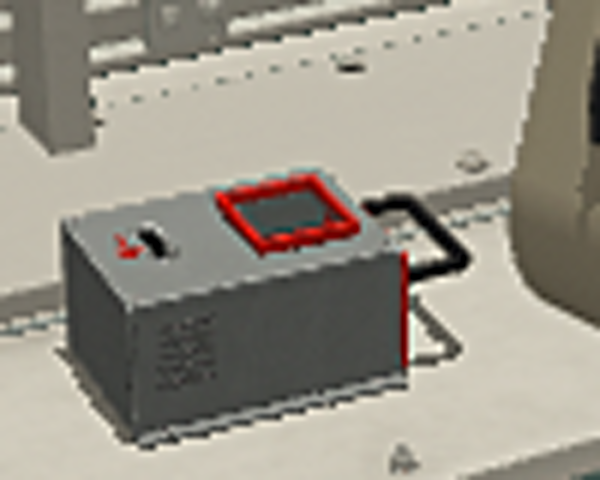

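The hole middle is at about (0.529,0.171). The two views agree, the hole measures about 37x11 mm and the yaw is about 3.2°. The pin is at (0.471,-0.290), top at 0.0995. Now for the approach.

```bash
cat >> h.py <<'E'
from scipy.spatial.transform import Rotation as Rn
def to(x,y,z,yaw=None):
    s=env.get_state(); q=s["orientation"]; M=Rn.from_quat([q[1],q[2],q[3],q[0]]).as_matrix()
    cy=np.arctan2(M[1,0],M[0,0]); t=0 if yaw is None else -((yaw-cy+np.pi)%(2*np.pi)-np.pi)
    print("t",round(float(s["clock"]),2),"tcp",s["tcp_pos"].round(4),"yaw",cy.round(4),"tilt",M[:,2].round(4),"F",s["wrist_force"].round(2),"gap",s["finger_gap"].round(4))
    print("move mm",((M.T@(np.array([x,y,z])-s["tcp_pos"]))*1000).round(1),"turn",round(float(t),3))
YAW=np.pi/2-.056
E
python3 -c "
from h import *
to(.471,-.290,.17,YAW)"
```

```text
Traceback (most recent call last):
  File "h.py", line 20, in to
    print("t",round(float(s["clock"]),2),"tcp",s["tcp_pos"].round(4),"yaw",cy.round(4),"tilt",M[:,2].round(4),"F",s["wrist_force"].round(2),"gap",s["finger_gap"].round(4))
                                                                                                                                                  ^^^^^^^^^^^^^^^^^^^^^
AttributeError: 'float' object has no attribute 'round'
```

```bash
sed -i 's/s\["finger_gap"\].round(4)/round(float(s["finger_gap"]),4)/' h.py
python3 -c "
from h import *
to(.471,-.290,.17,YAW)"
```

```text
t 0.1 tcp [ 0.2606 -0.512   0.2216] yaw 0.4708 tilt [-5.0e-04  1.6e-03 -1.0e+00] F [1.02 0.09 0.52] gap 0.0854
move mm [ 288.2 -102.3   51.8] turn -1.044
```

{"op": "arm_command", "data": {"moves": [[0,288,-102,52,-1.044],[0,288,-102,52,-1.044],[0,288,-102,52,-1.044],[0,288,-102,52,-1.044],[0,288,-102,52,-1.044],[0,288,-102,52,-1.044],[0,288,-102,52,-1.044],[0,288,-102,52,-1.044],[0,288,-102,52,-1.044],[0,288,-102,52,-1.044],[0,288,-102,52,-1.044]], "squeeze": 40}}

```text
clock: 1.2
tcp_pos: [0.4705, -0.2921, 0.1706]
orientation: [0.0, 0.728, 0.686, -0.0]
wrist_force: [-0.8, 0.5, -0.3]
finger_gap: 0.0855
```

```bash
python3 -c "
from h import *
to(.471,-.290,.07,YAW)"
```

```text
t 1.2 tcp [ 0.4705 -0.2921  0.1706] yaw 1.5112 tilt [ 2.e-04 -4.e-04 -1.e+00] F [-0.85  0.55 -0.32] gap 0.0855
move mm [  2.2   0.3 100.6] turn -0.004
```

{"op": "arm_command", "data": {"moves": [[0,0,0,30,0],[0,0,0,60,0],[0,0,0,85,0],[0,0,0,100,0],[0,0,0,100,0],[0,0,0,100,0]]}}

```text
clock: 1.8
tcp_pos: [0.4709, -0.2917, 0.0708]
orientation: [0.0, 0.727, 0.686, -0.0]
wrist_force: [0.1, -0.0, 0.2]
finger_gap: 0.0854
```

```bash
python3 -c "
from h import *
to(.471,-.290,.07,YAW)"
```

```text
t 1.8 tcp [ 0.4709 -0.2917  0.0708] yaw 1.5129 tilt [-0.e+00 -1.e-04 -1.e+00] F [ 0.08 -0.01  0.23] gap 0.0854
move mm [1.7 0.  0.8] turn -0.002
```

{"op": "arm_command", "data": {"moves": [[0,1.7,0,1,0],[0,1.7,0,1,0],[0.5,1.7,0,1,0],[0.8,1.7,0,1,0],[1,1.7,0,1,0],[1,1.7,0,1,0],[1,1.7,0,1,0],[1,1.7,0,1,0],[1,1.7,0,1,0],[1,1.7,0,1,0]], "squeeze": 40}}

```text
clock: 2.8
tcp_pos: [0.4713, -0.2893, 0.0696]
orientation: [0.0, 0.727, 0.687, -0.0]
wrist_force: [0.1, 0.0, 2.6]
finger_gap: 0.0202
```

```bash
python3 -c "
from h import *
to(.471,-.290,.07,YAW)"
```

```text
t 2.8 tcp [ 0.4713 -0.2893  0.0696] yaw 1.5147 tilt [ 1.e-04 -2.e-04 -1.e+00] F [0.12 0.03 2.61] gap 0.0202
move mm [-0.7 -0.3 -0.4] turn -0.0
```

{"op": "arm_command", "data": {"moves": [[1,0,0,-10,0],[1,0,0,-25,0],[1,0,0,-45,0],[1,0,0,-75,0],[1,0,0,-110,0],[1,0,0,-130,0],[1,0,0,-130,0],[1,0,0,-130,0]]}}

```text
clock: 3.6
tcp_pos: [0.4714, -0.2893, 0.1995]
orientation: [0.0, 0.727, 0.687, 0.0]
wrist_force: [0.2, -0.1, -0.3]
finger_gap: 0.0201
```

```bash
python3 -c "
from h import *
to(.541,.1705,.2,YAW)"
```

```text
t 3.6 tcp [ 0.4714 -0.2893  0.1995] yaw 1.5148 tilt [ 6.e-04 -5.e-04 -1.e+00] F [ 0.17 -0.12 -0.31] gap 0.0201
move mm [463.   43.7  -0.7] turn -0.0
```

{"op": "arm_command", "data": {"moves": [[1,463,44,0,0],[1,463,44,0,0],[1,463,44,0,0],[1,463,44,0,0],[1,463,44,0,0],[1,463,44,0,0],[1,463,44,0,0],[1,463,44,0,0],[1,463,44,0,0],[1,463,44,0,0],[1,463,44,0,0],[1,463,44,0,0]]}}

```text
clock: 4.8
tcp_pos: [0.5403, 0.17, 0.198]
orientation: [-0.0, 0.726, 0.687, -0.001]
wrist_force: [0.1, -0.8, -1.0]
finger_gap: 0.0204
```

{"op": "arm_command", "data": {"moves": [[1,0,0,20,0],[1,0,0,40,0],[1,0,0,40,0],[1,0,0,40,0],[1,0,0,40,0]]}}

```text
clock: 5.3
tcp_pos: [0.5418, 0.1697, 0.1605]
orientation: [0.0, 0.727, 0.687, 0.001]
wrist_force: [0.7, 0.6, -0.8]
finger_gap: 0.0203
```

Run:
```python
from h import *
I,D=snap("scene","scene1"); J,E=snap("top","top1")
to(.541,.1705,.15,YAW)
s=env.get_state();p=s["tcp_pos"]; tip=p+[0,0,.002-.062]; u,v=proj("scene",tip); print("pred tip px",u,v,tip)
print("hole ent px",proj("scene",(.541,.1705,.08)),proj("scene",(.529,.1712,.08)))
a=cv2.resize(I[150:240,190:260],None,fx=6,fy=6,interpolation=cv2.INTER_CUBIC)
b=cv2.resize(J[160:235,185:275],None,fx=4,fy=4,interpolation=cv2.INTER_CUBIC)
o=np.zeros((540,780,3),np.uint8);o[:,:420]=a;o[:300,420:]=b;cv2.imwrite("pics/crop2.png",o)
```

```text
t 5.4 tcp [0.542  0.1702 0.1606] yaw 1.5141 tilt [ 2.e-03  2.e-04 -1.e+00] F [ 0.2  -0.59 -1.22] gap 0.0202
move mm [ 0.3 -1.  10.6] turn -0.001
pred tip px 213.43959174613258 212.58691525198577 [0.54196308 0.17017657 0.10058932]
hole ent px (np.float64(213.75707140364688), np.float64(218.53041583546204)) (np.float64(215.05541668570314), np.float64(220.1310239307827))
```

View pics/crop2.png

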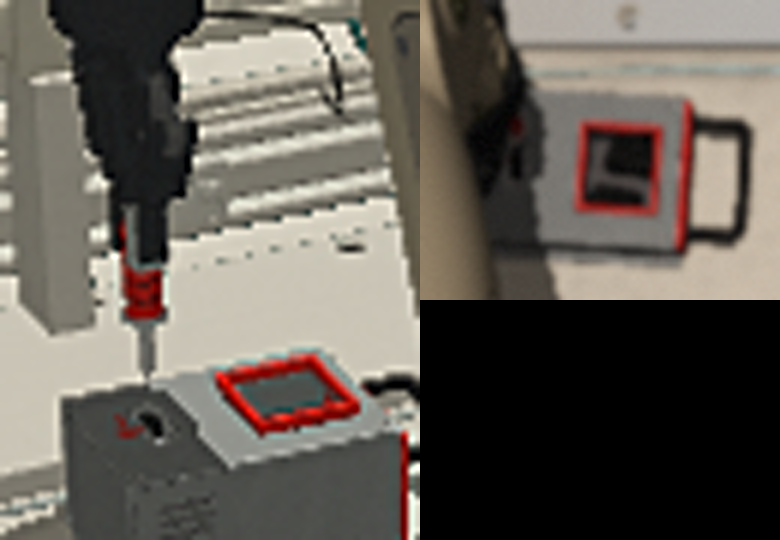

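Run:
```python
from h import *
z=np.load("pics/scene1.npz");I=z["I"].astype(float);D=z["D"]
p=np.array([.542,.1702,.1606]);p[2]+=.002-.062
g=I.mean(-1)
for v in range(194,216):
    d=D[v,205:224]; r=g[v,205:224]
    m=abs(d-np.nanmin(np.where(d>0.3,d,9)))<.03
    bg=np.median(r); w=np.clip(bg-r-15,0,None)
    # predicted axis at this row
    t=[proj("scene",p+[0,0,h]) for h in np.linspace(0,.06,61)]; pu=np.interp(-v,[-a[1] for a in t],[a[0] for a in t])
    print(v,"pred",pu.round(2),"depthmask",(205+np.nonzero(m)[0]).mean().round(2),m.sum(),"dark",((w*np.arange(205,224)).sum()/max(w.sum(),1)).round(2),r.astype(int))
```

```text
194 pred 212.56 depthmask 213.5 8 dark 213.22 [217 211 207 207 218 106  70 108  85 108 109 100 161 213 205 200 201 165
 194]
195 pred 212.56 depthmask 213.0 7 dark 213.42 [216 209 203 204 217 111  47  70  84  76  63  43 135 203 196 194 193 191
 194]
196 pred 212.59 depthmask 213.0 7 dark 212.58 [ 96 206 204 206 219 105  38  51  59  56  31  24 211 200 193 193 193 194
 193]
197 pred 212.64 depthmask 213.0 7 dark 212.31 [ 66 206 205 169 211 111  39  42  35  33  47  33 213 200 193 193 194 193
 193]
198 pred 212.69 depthmask 213.0 7 dark 213.0 [154 199 198 195 209  99  46  51  55  54  48  34 213 198 193 192 193 192
 194]
199 pred 212.74 depthmask 213.0 7 dark 213.03 [139 196 198 197 206 133  46  40  55  57  31  24 215 200 194 194 193 193
 193]
200 pred 212.79 depthmask 213.5 6 dark 212.05 [111  64 154 197 204 220  83  34  33  46  34  34 219 203 194 193 192 193
 192]
201 pred 212.84 depthmask 213.5 8 dark 213.33 [138 201 198 198 206 124  51  48  53  53  49  36  84 201 196 193 193 193
 193]
202 pred 212.89 depthmask 213.5 8 dark 213.03 [110 202 198 196 207  96  51  44  47  47  42  57  69 20
[... 945 characters left out ...]
 192 193 192 193 193 195 203 118  93  98 202 196 193 195 194 195 195
 197]
211 pred 213.35 depthmask 214.0 3 dark 214.19 [192 193 193 192 193 193 194 201 137  90  95 200 197 196 198 200 201 202
 203]
212 pred 213.4 depthmask 214.0 1 dark 218.5 [193 192 192 193 194 196 197 202 207  97 202 206 202 203 166 147 148 147
 150]
213 pred 213.43 depthmask 218.5 10 dark 220.89 [196 196 197 199 202 208 210 213 220 149 163 153 150 150 144 143 144 144
 145]
214 pred 213.43 depthmask 216.0 15 dark 212.45 [208 209 211 215 149 115  89  89  92  66 156 157 152 148 147 147 145 146
 146]
215 pred 213.43 depthmask 214.0 19 dark 212.29 [114  90  88  92  67  62  59  60  60  59  75  71  68 155 153 149 146 146
 147]
```

Seen from the scene camera, the pin sits 0.5–0.75 px right of the hole line. I'll shift it +1.2 mm along tool x and lower it in small steps.

{"op": "arm_command", "data": {"moves": [[1,1.2,0,4,0],[1,1.2,0,10,0],[1,1.2,0,16,0],[1,1.2,0,19,0],[1,1.2,0,21,0],[1,1.2,0,23,0],[1,1.2,0,24,0],[1,1.2,0,24,0]]}}

```text
clock: 6.2
tcp_pos: [0.5412, 0.1717, 0.1353]
orientation: [0.0, 0.727, 0.687, -0.0]
wrist_force: [0.3, -0.0, -1.4]
finger_gap: 0.0202
```

```bash
python3 -c "
from h import *
to(.541,.1713,.111,YAW)"
```

```text
t 6.2 tcp [0.5412 0.1717 0.1353] yaw 1.5148 tilt [-0.e+00 -1.e-04 -1.e+00] F [ 0.3  -0.03 -1.41] gap 0.0202
move mm [-0.4 -0.2 24.3] turn -0.0
```

{"op": "arm_command", "data": {"moves": [[1,0,0,4,0],[1,0,0,8,0],[1,0,0,12,0],[1,0,0,12,0]]}}

```text
clock: 6.6
tcp_pos: [0.5407, 0.1717, 0.1225]
orientation: [-0.0, 0.727, 0.687, -0.001]
wrist_force: [-0.3, 0.1, -0.4]
finger_gap: 0.0204
```

{"op": "arm_command", "data": {"moves": [[1,0,0,4,0],[1,0,0,8,0],[1,0,0,12,0],[1,0,0,12,0],[1,0,0,12,0]]}}

```text
clock: 7.1
tcp_pos: [0.5411, 0.1717, 0.1112]
orientation: [-0.0, 0.727, 0.687, -0.0]
wrist_force: [-0.7, 0.3, -1.3]
finger_gap: 0.0202
```

```bash
python3 -c "
from h import *
to(.541,.1713,.111,YAW)"
```

```text
t 7.1 tcp [0.5411 0.1717 0.1112] yaw 1.5148 tilt [-3.e-04 -2.e-04 -1.e+00] F [-0.72  0.33 -1.28] gap 0.0202
move mm [-0.4 -0.1  0.2] turn -0.0
```

{"op": "arm_command", "data": {"moves": [[1,0,-1,0,0],[1,0,-2,0,0],[1,0,-3,0,0],[1,0,-4,0,0],[1,0,-4,0,0]]}}

```text
clock: 7.6
tcp_pos: [0.5371, 0.172, 0.1115]
orientation: [0.0, 0.727, 0.687, -0.0]
wrist_force: [0.5, 0.7, -0.8]
finger_gap: 0.0203
```

{"op": "arm_command", "data": {"moves": [[1,0,-1,0,0],[1,0,-2,0,0],[1,0,-3,0,0],[1,0,-3,0,0]]}}

```text
clock: 8.0
tcp_pos: [0.5341, 0.1721, 0.1114]
orientation: [-0.0, 0.727, 0.687, -0.0]
wrist_force: [-0.6, -0.5, -1.1]
finger_gap: 0.0205
```

{"op": "arm_command", "data": {"moves": [[1,0,-1,0,0],[1,0,-2,0,0],[1,0,-3,0,0],[1,0,-3,0,0]]}}

```text
clock: 8.4
tcp_pos: [0.5312, 0.1723, 0.1114]
orientation: [0.0, 0.727, 0.687, -0.0]
wrist_force: [0.8, 0.0, -0.4]
finger_gap: 0.0202
```

{"op": "arm_command", "data": {"moves": [[1,0,-1,0,0],[1,0,-2,0,0],[1,0,-2,0,0]]}}

```text
clock: 8.7
tcp_pos: [0.53, 0.1724, 0.1116]
orientation: [0.001, 0.727, 0.687, 0.001]
wrist_force: [2.0, -0.3, -1.9]
finger_gap: 0.0203
```

{"op": "arm_command", "data": {"moves": [[1,0,-1,0,0],[1,0,-2,0,0],[1,0,-2,0,0]]}}

```text
clock: 9.0
tcp_pos: [0.5289, 0.1725, 0.1118]
orientation: [0.001, 0.727, 0.687, 0.001]
wrist_force: [5.4, -0.3, -3.6]
finger_gap: 0.0202
```

{"op": "arm_command", "data": {"moves": [[1,0,-1,0,0],[1,0,-1,0,0]]}}

```text
clock: 9.2
tcp_pos: [0.5284, 0.1725, 0.1119]
orientation: [0.002, 0.727, 0.687, 0.001]
wrist_force: [7.3, 0.6, -4.6]
finger_gap: 0.0198
```

{"op": "arm_command", "data": {"moves": [[1,0,-0.5,0.4,0],[1,0,-0.5,0.4,0],[1,0,-0.5,0.4,0]]}}

```text
clock: 9.5
tcp_pos: [0.5283, 0.1726, 0.1118]
orientation: [0.002, 0.727, 0.687, 0.002]
wrist_force: [6.9, -1.0, -3.6]
finger_gap: 0.02
```

Run:
```python
from h import *
I,D=snap("scene","scene2"); J,E=snap("top","top2")
to(.541,.1725,.111,YAW); print(env.get_state()["wrist_force"],env.get_state()["ft_torque"])
a=cv2.resize(I[150:250,190:290],None,fx=5.4,fy=5.4,interpolation=cv2.INTER_CUBIC)
b=cv2.resize(J[175:235,215:275],None,fx=4,fy=4,interpolation=cv2.INTER_CUBIC)
o=np.zeros((540,780,3),np.uint8);o[:,:540]=a;o[:240,540:]=b;cv2.imwrite("pics/crop3.png",o)
```

```text
t 9.6 tcp [0.5283 0.1726 0.1117] yaw 1.5144 tilt [ 0.0049 -0.     -1.    ] F [ 7.56 -0.23 -2.91] gap 0.0203
move mm [ 0.6 12.7  0.8] turn -0.0
[ 7.55700078 -0.23182458 -2.91099215] [-0.1822491 -1.8719359  0.0079628]
```

View pics/crop3.png

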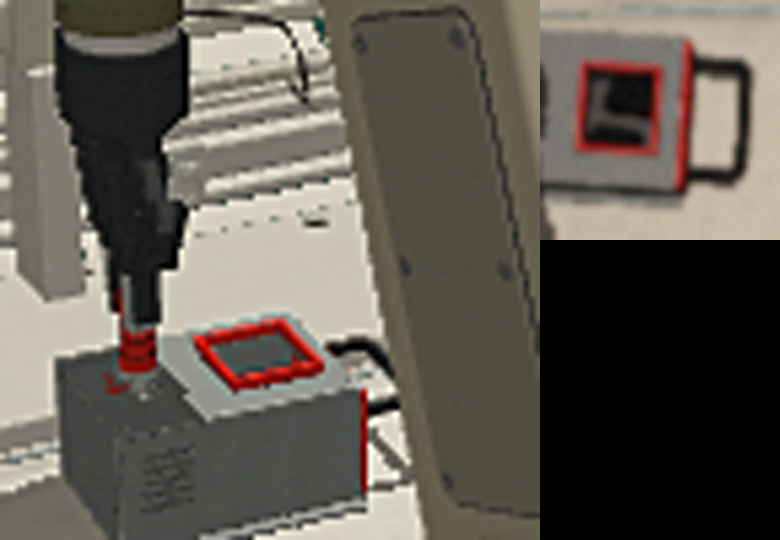

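{"op": "arm_command", "data": {"moves": [[1,0,-0.5,0,0],[1,0,-0.5,0,0],[1,0,-0.5,0,0]]}}

```text
clock: 9.9
tcp_pos: [0.528, 0.1726, 0.1118]
orientation: [0.002, 0.727, 0.687, 0.002]
wrist_force: [7.5, -0.9, -4.0]
finger_gap: 0.0204
```

{"op": "arm_command", "data": {"moves": [[1,0,-0.4,0,0],[1,0,-0.4,0,0],[1,0,-0.4,0,0]]}}

```text
clock: 10.2
tcp_pos: [0.5277, 0.1726, 0.1118]
orientation: [0.002, 0.727, 0.687, 0.002]
wrist_force: [7.1, -1.3, -3.0]
finger_gap: 0.0202
```

{"op": "arm_command", "data": {"moves": [[1,0,-0.4,0,0],[1,0,-0.8,0,0],[1,0,-0.8,0,0]]}}

```text
clock: 10.5
tcp_pos: [0.5269, 0.1727, 0.1118]
orientation: [0.002, 0.727, 0.687, 0.002]
wrist_force: [7.5, -0.9, -2.7]
finger_gap: 0.0203
```

{"op": "arm_command", "data": {"moves": [[1,0,-0.4,0,0],[1,0,-0.8,0,0],[1,0,-0.8,0,0]]}}

```text
clock: 10.8
tcp_pos: [0.5261, 0.1727, 0.1118]
orientation: [0.002, 0.727, 0.687, 0.002]
wrist_force: [8.1, -1.7, -3.8]
finger_gap: 0.0204
```

{"op": "arm_command", "data": {"moves": [[1,0,-0.4,0,0],[1,0,-0.8,0,0],[1,0,-0.8,0,0]]}}

```text
clock: 11.1
tcp_pos: [0.5251, 0.1728, 0.1118]
orientation: [0.002, 0.727, 0.687, 0.002]
wrist_force: [7.0, -0.4, -3.5]
finger_gap: 0.0201
```

{"op": "arm_command", "data": {"moves": [[1,0,-0.4,0,0],[1,0,-0.8,0,0],[1,0,-0.8,0,0]]}}

```text
clock: 11.4
tcp_pos: [0.5242, 0.1728, 0.1118]
orientation: [0.002, 0.727, 0.687, 0.002]
wrist_force: [6.5, -0.8, -3.3]
finger_gap: 0.0203
```

```bash
cat >> h.py <<'E'
def drawer():
    J,E=env.read_camera("top"); np.savez("pics/last.npz",I=J,D=E)
    W=cloud("top",E); k=(J.max(-1)<70)&(abs(W[...,2]-.055)<.02)&(abs(W[...,0]-.515)<.05)&(W[...,1]<.06)&(W[...,1]>-.08)
    ys=[ray("top",u,v,.06)[1] for v,u in zip(*np.nonzero(k))]; print("handle min y",round(float(np.percentile(ys,3)),4),len(ys))
E
python3 - <<'E'
from h import *
drawer(); print(env.get_state()["tcp_pos"],env.get_state()["wrist_force"])
z=np.load("pics/top0.npz"); 
E=z["D"];J=z["I"];W=cloud("top",E); k=(J.max(-1)<70)&(abs(W[...,2]-.055)<.02)&(abs(W[...,0]-.515)<.05)&(W[...,1]<.06)&(W[...,1]>-.08)
print("start",np.percentile([ray("top",u,v,.06)[1] for v,u in zip(*np.nonzero(k))],3))
E
```

```text
handle min y 0.0096 115
[0.52415279 0.17282426 0.11176392] [ 6.87320179 -0.77373373 -3.28865195]
start 0.009627346248755594
```

{"op": "arm_command", "data": {"moves": [[1,0,-0.4,0,0],[1,0,-0.8,0,0],[1,0,-0.8,0,0]]}}

```text
clock: 11.75
tcp_pos: [0.5234, 0.1729, 0.1117]
orientation: [0.002, 0.727, 0.687, 0.002]
wrist_force: [6.9, -0.9, -2.8]
finger_gap: 0.0201
```

```bash
python3 -c "
from h import *
drawer()"
```

```text
handle min y 0.0096 116
```

{"op": "arm_command", "data": {"moves": [[1,0,-0.3,0,0],[1,0,-0.6,0,0],[1,0,-0.6,0,0]]}}

```text
clock: 12.1
tcp_pos: [0.5227, 0.1729, 0.1117]
orientation: [0.002, 0.727, 0.687, 0.002]
wrist_force: [6.2, -0.9, -3.7]
finger_gap: 0.0205
```

```bash
python3 -c "
from h import *
drawer();to(0,0,0)"
```

```text
handle min y 0.007 118
t 12.15 tcp [0.5226 0.1729 0.1117] yaw 1.5144 tilt [ 4.7e-03 -1.0e-04 -1.0e+00] F [ 6.18 -0.65 -3.55] gap 0.0201
move mm [-202.1 -512.6  109.3] turn 0.0
```

```bash
python3 -c "
from h import *
drawer();drawer();to(0,0,0)"
```

```text
handle min y 0.007 119
handle min y 0.0068 123
t 12.25 tcp [0.5218 0.1729 0.1115] yaw 1.5145 tilt [ 0.0031  0.     -1.    ] F [ 3.99  0.64 -2.22] gap 0.0203
move mm [-202.  -511.6  109.9] turn 0.0
```

```bash
python3 -c "
from h import *
drawer();drawer();drawer();drawer();to(0,0,0)"
```

```text
handle min y -0.0018 113
handle min y -0.0104 150
handle min y -0.0104 145
handle min y -0.0104 146
t 12.45 tcp [0.521  0.1729 0.1112] yaw 1.5146 tilt [ 1.4e-03 -1.0e-04 -1.0e+00] F [ 5.47 -0.44 -2.67] gap 0.0202
move mm [-201.9 -510.6  110.5] turn 0.0
```

The drawer sprang out about 20 mm and the push force fell. Stopping there: back off and lift the pin out.

{"op": "arm_command", "data": {"moves": [[1,0,4,0,0],[1,0,8,0,0],[1,0,12,0,0],[1,0,16,0,0],[1,0,16,0,0],[1,0,16,0,0]]}}

```text
clock: 13.05
tcp_pos: [0.5354, 0.172, 0.1104]
orientation: [-0.001, 0.727, 0.687, -0.001]
wrist_force: [-0.0, 0.1, -0.7]
finger_gap: 0.0203
```

{"op": "arm_command", "data": {"moves": [[1,0,0,-10,0],[1,0,0,-25,0],[1,0,0,-45,0],[1,0,0,-70,0],[1,0,0,-89,0],[1,0,0,-89,0],[1,0,0,-89,0]]}}

```text
clock: 13.75
tcp_pos: [0.5363, 0.1721, 0.2002]
orientation: [0.0, 0.727, 0.687, 0.0]
wrist_force: [-0.6, -0.6, -0.6]
finger_gap: 0.0203
```

Run:
```python
from h import *
drawer(); to(.4713,-.2893,.2,YAW)
I,D=snap("scene","scene3")
cv2.imwrite("pics/crop4.png",cv2.resize(I[110:250,170:290],None,fx=4,fy=4,interpolation=cv2.INTER_CUBIC))
```

```text
handle min y -0.0104 143
t 13.8 tcp [0.5357 0.172  0.1993] yaw 1.5149 tilt [-9.e-04 -2.e-04 -1.e+00] F [ 0.04 -0.86 -0.44] gap 0.0201
move mm [-464.2  -38.5   -0.5] turn 0.0
```

View pics/crop4.png

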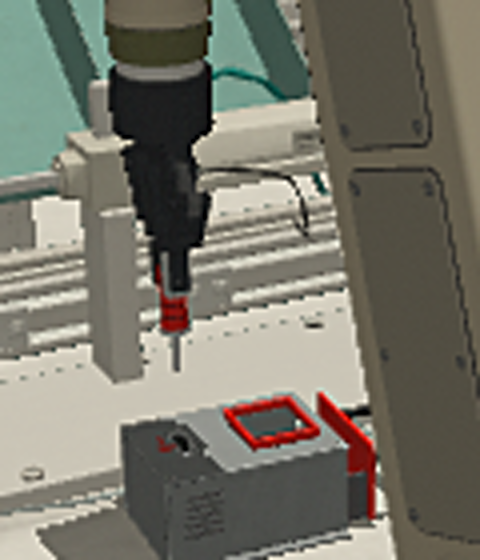

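The picture shows the drawer open and the pin still upright in the jaws. Back to the stand.

{"op": "arm_command", "data": {"moves": [[1,-464,-38.5,0,0],[1,-464,-38.5,0,0],[1,-464,-38.5,0,0],[1,-464,-38.5,0,0],[1,-464,-38.5,0,0],[1,-464,-38.5,0,0],[1,-464,-38.5,0,0],[1,-464,-38.5,0,0],[1,-464,-38.5,0,0],[1,-464,-38.5,0,0],[1,-464,-38.5,0,0],[1,-464,-38.5,0,0]]}}

```text
clock: 15.05
tcp_pos: [0.4712, -0.2881, 0.1989]
orientation: [-0.001, 0.727, 0.687, 0.0]
wrist_force: [0.8, 0.8, -0.9]
finger_gap: 0.0206
```

{"op": "arm_command", "data": {"moves": [[1,0,0,30,0],[1,0,0,60,0],[1,0,0,80,0],[1,0,0,80,0],[1,0,0,80,0],[1,0,0,80,0],[1,0,0,80,0]]}}

```text
clock: 15.75
tcp_pos: [0.4728, -0.2893, 0.1216]
orientation: [0.001, 0.726, 0.687, 0.0]
wrist_force: [0.4, 0.2, -0.3]
finger_gap: 0.0201
```

Run:
```python
from h import *
I,D=snap("scene","scene4")
to(.4713,-.2893,.0696,YAW)
p=env.get_state()["tcp_pos"]+[0,0,-.06]
print(proj("scene",p),proj("scene",p+[0,0,.038]),proj("scene",(.4713,-.29,.044)))
cv2.imwrite("pics/crop5.png",cv2.resize(I[160:225,315:375],None,fx=8,fy=8,interpolation=cv2.INTER_CUBIC))
```

```text
t 15.8 tcp [ 0.4727 -0.2894  0.1214] yaw 1.5152 tilt [ 0.0019 -0.0016 -1.    ] F [-0.4  -0.24 -1.6 ] gap 0.0201
move mm [ 0.1 -1.5 51.8] turn 0.0
(np.float64(343.9293616591387), np.float64(202.37096686859155)) (np.float64(344.70387651737576), np.float64(192.45668086605448)) (np.float64(343.9442210635135), np.float64(206.97011785068017))
```

View pics/crop5.png

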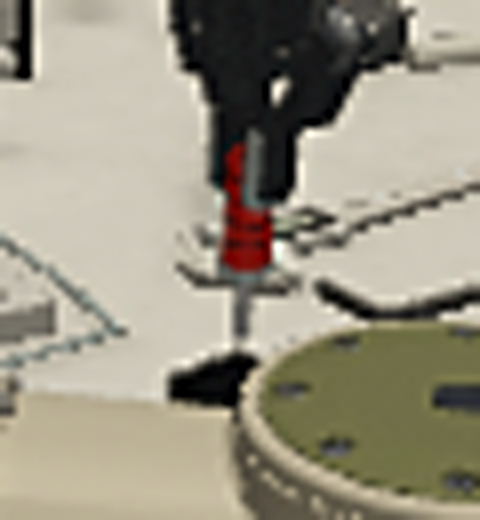

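{"op": "arm_command", "data": {"moves": [[1,0,0,5,0],[1,0,0,8,0],[1,0,0,8,0],[1,0,0,8,0]]}}

```text
clock: 16.2
tcp_pos: [0.4716, -0.2891, 0.1118]
orientation: [-0.0, 0.727, 0.687, -0.0]
wrist_force: [0.4, 0.2, -1.0]
finger_gap: 0.0201
```

```bash
python3 -c "
from h import *
to(.4713,-.2893,.0696,YAW)"
```

```text
t 16.2 tcp [ 0.4716 -0.2891  0.1118] yaw 1.5146 tilt [-4.e-04  3.e-04 -1.e+00] F [ 0.45  0.16 -0.95] gap 0.0201
move mm [-0.3 -0.3 42.2] turn -0.0
```

Settled within 0.4 mm of the pick-up pose. Lowering.

{"op": "arm_command", "data": {"moves": [[1,-0.3,-0.3,4,0],[1,-0.3,-0.3,8,0],[1,-0.3,-0.3,11,0],[1,-0.3,-0.3,14,0],[1,-0.3,-0.3,16,0],[1,-0.3,-0.3,16,0]]}}

```text
clock: 16.8
tcp_pos: [0.4713, -0.2892, 0.0956]
orientation: [-0.0, 0.727, 0.687, -0.0]
wrist_force: [0.2, 0.1, -0.9]
finger_gap: 0.02
```

{"op": "arm_command", "data": {"moves": [[1,0,0,5,0],[1,0,0,10,0],[1,0,0,15,0],[1,0,0,20,0],[1,0,0,23,0],[1,0,0,23,0],[1,0,0,23,0]]}}

```text
clock: 17.5
tcp_pos: [0.4715, -0.2894, 0.073]
orientation: [-0.0, 0.727, 0.687, -0.0]
wrist_force: [0.1, 0.3, -1.4]
finger_gap: 0.0202
```

```bash
python3 -c "
from h import *
to(.4713,-.2893,.0696,YAW)"
```

```text
t 17.5 tcp [ 0.4715 -0.2894  0.073 ] yaw 1.5148 tilt [-1.e-04  0.e+00 -1.e+00] F [ 0.07  0.33 -1.42] gap 0.0202
move mm [ 0.1 -0.2  3.4] turn -0.0
```

{"op": "arm_command", "data": {"moves": [[1,0,0,1,0],[1,0,0,2,0],[1,0,0,3,0],[1,0,0,3.2,0],[1,0,0,3.2,0]]}}

```text
clock: 18.0
tcp_pos: [0.4715, -0.2894, 0.0698]
orientation: [0.0, 0.727, 0.687, -0.0]
wrist_force: [-0.1, 0.4, -0.7]
finger_gap: 0.0201
```

{"op": "arm_command", "data": {"moves": [[1,0,0,0.5,0],[1,0,0,0.8,0],[1,0,0,0.8,0]]}}

```text
clock: 18.3
tcp_pos: [0.4716, -0.2895, 0.0695]
orientation: [0.0, 0.727, 0.687, -0.0]
wrist_force: [-2.2, 0.8, 4.0]
finger_gap: 0.0203
```

Seated: contact force at the original height. Release gently, then rise.

{"op": "arm_command", "data": {"moves": [[0.7,0,0,0,0],[0.5,0,0,0,0],[0.3,0,0,0,0],[0,0,0,0,0],[0,0,0,0,0],[0,0,0,0,0],[0,0,0,0,0]]}}

```text
clock: 19.0
tcp_pos: [0.4715, -0.2894, 0.069]
orientation: [0.0, 0.727, 0.687, -0.0]
wrist_force: [0.4, 0.3, -0.1]
finger_gap: 0.0858
```

{"op": "arm_command", "data": {"moves": [[0,0,0,-20,0],[0,0,0,-50,0],[0,0,0,-90,0],[0,0,0,-130,0],[0,0,0,-130,0],[0,0,0,-130,0]]}}

```text
clock: 19.6
tcp_pos: [0.4722, -0.2899, 0.2002]
orientation: [0.001, 0.727, 0.687, 0.0]
wrist_force: [0.8, -0.2, -0.7]
finger_gap: 0.0853
```

Run:
```python
from h import *
z=np.load("pics/last.npz");J,E=z["I"],z["D"];W=cloud("top",E)
k=(J.max(-1)<70)&(abs(W[...,2]-.055)<.02)&(abs(W[...,0]-.515)<.06)&(W[...,1]<.04)&(W[...,1]>-.08)
v,u=np.nonzero(k);P=np.array([ray("top",a,b,.055) for a,b in zip(u,v)])
print("handle bbox",P.min(0),P.max(0)); bar=P[P[:,1]<P[:,1].min()+.011]; print("bar",bar.mean(0),bar[:,0].min(),bar[:,0].max())
W2=cloud("top",E);m=(J[...,2]>90)&(J[...,1]<60)&(abs(W2[...,0]-.515)<.07)&(W2[...,1]<.065)&(W2[...,1]>-.02)
print("front",W2[m].mean(0),W2[m].min(0),W2[m].max(0))
I,D=snap("scene","scene5");W=cloud("scene",D)
r=(I[...,2]>90)&(I[...,1]<60)&(abs(W[...,0]-.47)<.03)&(abs(W[...,1]+.29)<.03); print("pin red",r.sum(),W[r].mean(0),W[r].max(0))
z=np.load("pics/scene0.npz");I,D=z["I"],z["D"];W=cloud("scene",D)
r=(I[...,2]>90)&(I[...,1]<60)&(abs(W[...,0]-.47)<.03)&(abs(W[...,1]+.29)<.03); print("pin red0",r.sum(),W[r].mean(0),W[r].max(0))
to(0.51,-.001,.2)
```

```text
handle bbox [ 0.47018628 -0.01028774  0.055     ] [0.55726324 0.03264065 0.055     ]
bar [ 0.51383535 -0.00675559  0.055     ] 0.47308769460333144 0.5543426531084116
front [0.51286329 0.0346698  0.0630352 ] [0.4640761  0.02929504 0.00511324] [0.56234474 0.04335281 0.08497048]
pin red 63 [ 0.46365336 -0.28630274  0.07906114] [ 0.47448692 -0.27801521  0.10219339]
pin red0 46 [ 0.46333792 -0.28664509  0.08720327] [ 0.47502117 -0.27597834  0.10353284]
t 19.65 tcp [ 0.4714 -0.2893  0.1987] yaw 1.5148 tilt [ 1.e-04 -1.e-04 -1.e+00] F [ 0.51 -0.09  0.24] gap 0.0852
move mm [290.   22.4  -1.3] turn 0.0
```

{"op": "arm_command", "data": {"moves": [[1,306,25,0,0],[1,306,25,0,0],[1,306,25,0,0],[1,306,25,0,0],[1,306,25,0,0],[1,306,25,0,0],[1,306,25,0,0],[1,306,25,0,0],[1,306,25,0,0],[1,306,25,0,0],[1,306,25,0,0]]}}

```text
clock: 20.75
tcp_pos: [0.5135, 0.0133, 0.1987]
orientation: [-0.0, 0.728, 0.686, -0.0]
wrist_force: [-0.5, -0.4, 1.0]
finger_gap: 0.0003
```

{"op": "arm_command", "data": {"moves": [[1,0,0,30,0],[1,0,0,60,0],[1,0,0,90,0],[1,0,0,90,0],[1,0,0,90,0],[1,0,0,90,0]]}}

```text
clock: 21.35
tcp_pos: [0.5149, 0.0141, 0.1107]
orientation: [0.001, 0.727, 0.687, 0.001]
wrist_force: [0.5, 0.4, -0.0]
finger_gap: 0.0001
```

Run:
```python
from h import *
to(.514,.016,.059,YAW)
I,D=snap("scene","scene6");J,E=snap("top","top6")
a=cv2.resize(I[170:270,200:300],None,fx=5.4,fy=5.4,interpolation=cv2.INTER_CUBIC)
b=cv2.resize(J[205:235,352:387],None,fx=7,fy=7,interpolation=cv2.INTER_CUBIC)
c=cv2.resize(J[175:235,215:275],None,fx=4,fy=4,interpolation=cv2.INTER_CUBIC)
o=np.zeros((540,790,3),np.uint8);o[:,:540]=a;o[:210,540:785]=b;o[250:490,540:780]=c;cv2.imwrite("pics/crop6.png",o)
```

```text
t 21.35 tcp [0.5149 0.0141 0.1107] yaw 1.5139 tilt [ 2.7e-03 -5.0e-04 -1.0e+00] F [ 0.5   0.37 -0.01] gap 0.0001
move mm [ 1.9 -1.1 51.7] turn -0.001
```

View pics/crop6.png

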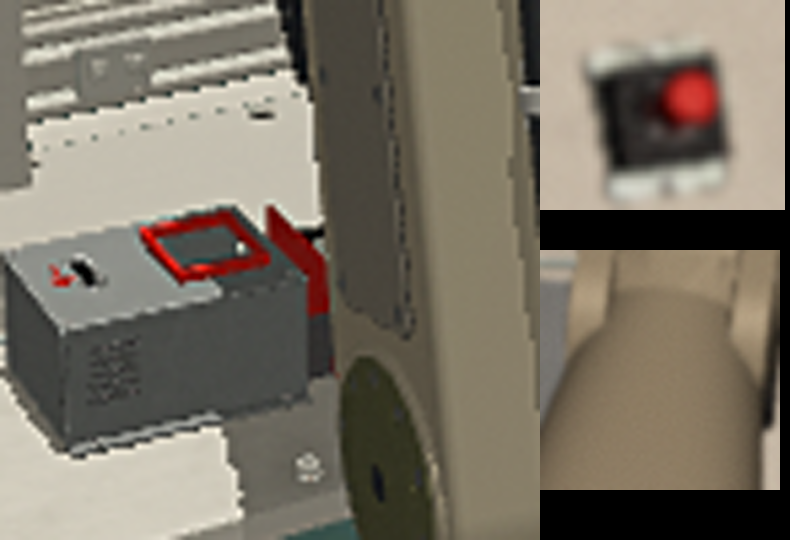

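The pin is back in the stand as before. The arm hides the gripper from both cameras, so I go down on the measured numbers with force checks.

{"op": "arm_command", "data": {"moves": [[1,2,0,10,0],[1,2,0,20,0],[1,2,0,28,0],[1,2,0,32,0],[1,2,0,35,0],[1,2,0,35,0]]}}

```text
clock: 22.05
tcp_pos: [0.5133, 0.0168, 0.0734]
orientation: [-0.0, 0.727, 0.687, -0.0]
wrist_force: [0.4, 0.3, 1.4]
finger_gap: 0.0003
```

{"op": "arm_command", "data": {"moves": [[1,0,0,3,0],[1,0,0,6,0],[1,0,0,6,0]]}}

```text
clock: 22.35
tcp_pos: [0.5135, 0.0167, 0.0677]
orientation: [-0.0, 0.727, 0.687, -0.0]
wrist_force: [-0.3, -0.4, -0.3]
finger_gap: 0.0002
```

{"op": "arm_command", "data": {"moves": [[1,0,0,5,0],[1,0,0,10,0],[1,0,0,10,0],[1,0,0,10,0]]}}

```text
clock: 22.75
tcp_pos: [0.5135, 0.0168, 0.0577]
orientation: [-0.0, 0.727, 0.687, -0.0]
wrist_force: [-0.2, 0.6, 0.9]
finger_gap: -0.0001
```

{"op": "arm_command", "data": {"moves": [[1,-3,0,0,0],[1,-6,0,0,0],[1,-9,0,0,0],[1,-13,0,0,0],[1,-17,0,0,0],[1,-21,0,0,0],[1,-25,0,0,0],[1,-29,0,0,0],[1,-32,0,0,0],[1,-32,0,0,0]]}}

```text
clock: 23.75
tcp_pos: [0.512, -0.0156, 0.058]
orientation: [0.0, 0.727, 0.687, -0.0]
wrist_force: [-0.3, -0.2, -0.6]
finger_gap: 0.0
```

{"op": "arm_command", "data": {"moves": [[1,-2,0,0,0],[1,-4,0,0,0],[1,-4,0,0,0]]}}

```text
clock: 24.05
tcp_pos: [0.5117, -0.0193, 0.058]
orientation: [0.0, 0.727, 0.687, -0.0]
wrist_force: [-0.7, 0.3, 0.1]
finger_gap: 0.0
```

{"op": "arm_command", "data": {"moves": [[1,-1,0,0,0],[1,-2,0,0,0],[1,-2,0,0,0]]}}

```text
clock: 24.35
tcp_pos: [0.5116, -0.0213, 0.058]
orientation: [0.0, 0.727, 0.687, -0.0]
wrist_force: [-0.5, 0.1, -0.0]
finger_gap: -0.0001
```

{"op": "arm_command", "data": {"moves": [[1,-1,0,0,0],[1,-2,0,0,0],[1,-3,0,0,0]]}}

```text
clock: 24.65
tcp_pos: [0.5114, -0.0243, 0.058]
orientation: [0.0, 0.727, 0.687, -0.0]
wrist_force: [0.6, 0.0, -0.2]
finger_gap: 0.0
```

{"op": "arm_command", "data": {"moves": [[1,-1,0,0,0],[1,-2,0,0,0],[1,-3,0,0,0]]}}

```text
clock: 24.95
tcp_pos: [0.5112, -0.0273, 0.058]
orientation: [0.0, 0.727, 0.687, -0.0]
wrist_force: [-0.4, -0.4, -0.3]
finger_gap: 0.0
```

Run:
```python
from h import *
to(.514,.016,.059,YAW)
I,D=env.read_camera("scene");W=cloud("scene",D)
m=(I[...,2]>90)&(I[...,1]<60)&(abs(W[...,0]-.515)<.08)&(W[...,1]<.06)&(W[...,1]>-.06)
print("front",m.sum(),np.percentile(W[m],[5,50,95],axis=0).round(4))
```

```text
t 24.95 tcp [ 0.5112 -0.0273  0.058 ] yaw 1.5147 tilt [ 0.e+00 -1.e-04 -1.e+00] F [-0.38 -0.36 -0.27] gap 0.0
move mm [43.4  0.3 -1. ] turn -0.0
front 84 [[0.4826 0.0328 0.0412]
 [0.5074 0.0362 0.064 ]
 [0.5568 0.0392 0.0756]]
```

No pull force was felt, and the drawer front still appears at y≈0.035. I'll lift straight up and look.

{"op": "arm_command", "data": {"moves": [[1,0,0,-5,0],[1,0,0,-15,0],[1,0,0,-40,0],[1,0,0,-70,0],[1,0,0,-110,0],[1,0,0,-150,0],[1,0,0,-150,0]]}}

```text
clock: 25.7
tcp_pos: [0.5146, -0.0278, 0.2148]
orientation: [0.005, 0.727, 0.687, 0.003]
wrist_force: [0.6, 0.2, 0.6]
finger_gap: 0.0
```

{"op": "arm_command", "data": {"moves": [[1,-180,0,0,0],[1,-180,0,0,0],[1,-180,0,0,0],[1,-180,0,0,0],[1,-180,0,0,0],[1,-180,0,0,0]]}}

```text
clock: 26.3
tcp_pos: [0.5008, -0.2074, 0.208]
orientation: [-0.0, 0.727, 0.686, 0.0]
wrist_force: [0.1, -0.1, -0.2]
finger_gap: 0.0001
```

Run:
```python
from h import *
drawer(); to(.514,.016,.2,YAW)
I,D=snap("scene","scene7");J,E=snap("top","top7")
a=cv2.resize(I[180:260,200:290],None,fx=5,fy=5,interpolation=cv2.INTER_CUBIC)
b=cv2.resize(J[175:235,190:290],None,fx=3.3,fy=5,interpolation=cv2.INTER_CUBIC)
o=np.zeros((400,790,3),np.uint8);o[:,:450]=a;o[:300,455:785]=b;cv2.imwrite("pics/crop7.png",o)
```

```text
handle min y -0.0104 144
t 26.35 tcp [ 0.5009 -0.2065  0.208 ] yaw 1.5145 tilt [-3.e-04  6.e-04 -1.e+00] F [-0.1  -0.02  0.68] gap -0.0003
move mm [222.9   0.6   8.1] turn -0.0
```

View pics/crop7.png

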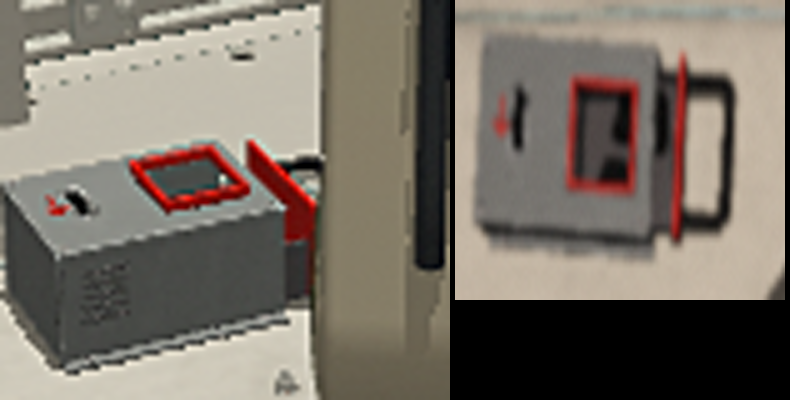

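The handle is intact and the drawer hasn't moved, so the fingers must have passed over the bar. I'll check the real fingertip height in the stored depth images.

Run:
```python
from h import *
for f,t in(("scene1",(.542,.1702,.1606)),("scene3",(.5357,.172,.1993)),("scene4",(.4727,-.2894,.1214))):
    z=np.load(f"pics/{f}.npz");I,D=z["I"].astype(int),z["D"];W=cloud("scene",D)-np.array(t)
    near=(abs(W[...,0])<.05)&(abs(W[...,1])<.03)&(W[...,2]>-.065)&(W[...,2]<.06)
    red=near&(I[...,2]>90)&(I[...,1]<60); nr=near&~red
    print(f,"red z",np.percentile(W[red][:,2],[0,5,50,95,100]).round(4))
    for a in np.arange(-.065,.06,.005):
        m=nr&(W[...,2]>=a)&(W[...,2]<a+.005)
        if m.any(): print(round(a*1000),m.sum(),"x",W[m][:,0].min().round(3),W[m][:,0].max().round(3),"y",W[m][:,1].min().round(3),W[m][:,1].max().round(3),I[m].mean(0).astype(int))
```

```text
scene1 red z [-0.0213 -0.0203 -0.0063  0.0113  0.0283]
-60 1 x 0.001 0.001 y -0.002 -0.002 [ 92  98 101]
-55 5 x -0.007 0.007 y -0.003 0.002 [106 114 117]
-50 3 x -0.006 -0.004 y -0.004 0.0 [92 98 99]
-45 5 x -0.009 0.0 y -0.005 0.001 [ 97 104 105]
-40 2 x -0.005 -0.005 y -0.001 0.003 [104 109 110]
-35 5 x -0.008 -0.004 y -0.005 0.002 [104 112 114]
-30 4 x -0.011 -0.007 y -0.002 0.006 [105 112 110]
-25 10 x -0.019 0.01 y -0.012 0.011 [ 90  96 101]
-20 3 x -0.019 -0.014 y -0.0 0.005 [ 82  87 100]
-15 4 x -0.015 0.002 y -0.001 0.008 [ 52  58 102]
-10 3 x -0.011 0.002 y -0.007 0.008 [31 34 88]
-5 4 x -0.013 -0.0 y 0.001 0.01 [ 51  58 104]
0 3 x -0.012 0.004 y -0.006 0.007 [31 36 98]
5 4 x -0.012 -0.003 y -0.007 0.009 [ 82  89 109]
10 9 x -0.019 0.014 y -0.009 0.009 [77 84 90]
15 12 x -0.025 0.015 y -0.005 0.012 [37 39 43]
20 13 x -0.026 0.01 y -0.008 0.011 [40 42 44]
25 18 x -0.028 0.012 y -0.007 0.012 [48 50 53]
30 14 x -0.026 0.014 y -0.007 0.009 [41 43 41]
35 14 x -0.027 0.013 y -0.006 0.01 [33 33 32]
40 16 x -0.027 0.014 y -0.006 0.011 [49 52 51]
45 7 x -0.027 0.016 y -0.007 0.01 [4
[... 1792 characters left out ...]
 1 x -0.006 -0.006 y -0.004 -0.004 [10 14 63]
-10 2 x -0.005 -0.004 y 0.008 0.012 [14 17 61]
-5 3 x -0.006 -0.004 y -0.004 0.008 [10 12 73]
0 3 x -0.007 0.001 y -0.007 0.01 [13 16 70]
5 1 x -0.016 -0.016 y 0.005 0.005 [ 60  64 113]
10 10 x -0.018 0.014 y -0.007 0.012 [62 66 71]
15 11 x -0.024 0.016 y -0.002 0.011 [29 30 43]
20 12 x -0.027 0.018 y -0.007 0.017 [48 51 52]
25 17 x -0.028 0.017 y -0.007 0.014 [32 33 41]
30 14 x -0.023 0.017 y -0.008 0.013 [43 45 48]
35 15 x -0.025 0.013 y -0.006 0.013 [29 29 32]
40 17 x -0.028 0.026 y -0.004 0.012 [39 41 41]
45 13 x -0.024 0.019 y -0.007 0.012 [37 38 38]
50 12 x -0.038 0.022 y -0.012 0.013 [31 31 30]
55 22 x -0.045 0.04 y -0.007 0.016 [32 34 34]
```

Depth shows the fingertips ending about 8 mm above the reported TCP, not 17 mm beyond it. That explains passing over the bar: the tips were at 0.066 and the bar top is at 0.060. I'll redo the hook with the TCP at about 0.037.

{"op": "arm_command", "data": {"moves": [[1,223,1,0,0],[1,223,1,0,0],[1,223,1,0,0],[1,223,1,0,0],[1,223,1,0,0],[1,223,1,0,0],[1,223,1,0,0],[1,223,1,0,0],[1,223,1,0,0]]}}

```text
clock: 27.35
tcp_pos: [0.5146, 0.0149, 0.208]
orientation: [0.0, 0.727, 0.687, -0.0]
wrist_force: [0.5, 0.5, 0.1]
finger_gap: 0.0003
```

{"op": "arm_command", "data": {"moves": [[1,0,0,40,0],[1,0,0,80,0],[1,0,0,120,0],[1,0,0,145,0],[1,0,0,145,0],[1,0,0,145,0],[1,0,0,145,0]]}}

```text
clock: 28.05
tcp_pos: [0.5163, 0.015, 0.0648]
orientation: [0.001, 0.727, 0.687, 0.001]
wrist_force: [0.0, -0.4, -0.2]
finger_gap: 0.0004
```

```bash
python3 -c "
from h import *
to(.514,.016,.037,YAW)"
```

```text
t 28.05 tcp [0.5163 0.015  0.0648] yaw 1.5139 tilt [ 3.1e-03 -5.0e-04 -1.0e+00] F [ 0.03 -0.4  -0.23] gap 0.0004
move mm [ 0.9 -2.4 27.8] turn -0.001
```

{"op": "arm_command", "data": {"moves": [[1,1,0,4,0],[1,1,0,8,0],[1,1,0,12,0],[1,1,0,12,0]]}}

```text
clock: 28.45
tcp_pos: [0.5143, 0.0168, 0.0505]
orientation: [-0.0, 0.727, 0.687, -0.0]
wrist_force: [-0.3, 0.2, -0.5]
finger_gap: 0.0001
```

{"op": "arm_command", "data": {"moves": [[1,0,0,4,0],[1,0,0,8,0],[1,0,0,12,0],[1,0,0,14,0],[1,0,0,14,0]]}}

```text
clock: 28.95
tcp_pos: [0.5143, 0.0167, 0.0365]
orientation: [-0.0, 0.727, 0.687, -0.0]
wrist_force: [-0.0, 0.0, -0.3]
finger_gap: 0.0
```

{"op": "arm_command", "data": {"moves": [[1,-3,0,0,0],[1,-6,0,0,0],[1,-9,0,0,0],[1,-12,0,0,0],[1,-15,0,0,0],[1,-18,0,0,0]]}}

```text
clock: 29.55
tcp_pos: [0.5139, -0.0014, 0.0371]
orientation: [0.0, 0.727, 0.687, 0.0]
wrist_force: [0.8, 0.6, 0.8]
finger_gap: -0.0001
```

Run:
```python
from h import *
to(.514,.016,.037,YAW)
I,D=env.read_camera("scene");W=cloud("scene",D)
m=(I[...,2]>90)&(I[...,1]<60)&(abs(W[...,0]-.515)<.08)&(W[...,1]<.06)&(W[...,1]>-.06)
print("front",m.sum(),np.percentile(W[m],[5,50,95],axis=0).round(4))
```

```text
t 29.55 tcp [ 0.5139 -0.0014  0.0371] yaw 1.5148 tilt [ 5.e-04  2.e-04 -1.e+00] F [0.85 0.58 0.78] gap -0.0001
move mm [17.4 -0.8  0.1] turn 0.0
front 79 [[0.506  0.0229 0.0296]
 [0.5249 0.026  0.0549]
 [0.5573 0.0288 0.0737]]
```

The drawer is moving now, about 10 mm so far. Continue to the stop.

{"op": "arm_command", "data": {"moves": [[1,-3,0,0,0],[1,-6,0,0,0],[1,-9,0,0,0],[1,-12,0,0,0],[1,-15,0,0,0],[1,-18,0,0,0],[1,-20,0,0,0]]}}

```text
clock: 30.3
tcp_pos: [0.5127, -0.0216, 0.0371]
orientation: [0.0, 0.727, 0.687, 0.0]
wrist_force: [0.9, 2.6, 1.0]
finger_gap: -0.0002
```

{"op": "arm_command", "data": {"moves": [[1,-1.5,0,0,0],[1,-3,0,0,0],[1,-4,0,0,0]]}}

```text
clock: 30.6
tcp_pos: [0.5124, -0.0254, 0.037]
orientation: [0.0, 0.727, 0.687, 0.0]
wrist_force: [0.6, 2.1, 2.0]
finger_gap: 0.0001
```

{"op": "arm_command", "data": {"moves": [[1,-1,0,0,0],[1,-2,0,0,0],[1,-2,0,0,0]]}}

```text
clock: 30.9
tcp_pos: [0.5123, -0.0268, 0.037]
orientation: [-0.0, 0.727, 0.687, 0.0]
wrist_force: [1.0, 4.0, 1.1]
finger_gap: 0.0005
```

{"op": "arm_command", "data": {"moves": [[1,-1,0,0,0],[1,-1,0,0,0]]}}

```text
clock: 31.1
tcp_pos: [0.5123, -0.0269, 0.037]
orientation: [-0.001, 0.726, 0.687, 0.001]
wrist_force: [1.0, 7.2, 1.4]
finger_gap: -0.0002
```

{"op": "arm_command", "data": {"moves": [[1,-1,0,0,0],[1,-1,0,0,0]]}}

```text
clock: 31.3
tcp_pos: [0.5123, -0.0269, 0.037]
orientation: [-0.001, 0.726, 0.688, 0.002]
wrist_force: [1.4, 10.6, 2.1]
finger_gap: 0.0004
```

It's against the stop: the position is fixed while the force rises to 10.6 N. Ease off to the middle of the gap, lift and clear away.

{"op": "arm_command", "data": {"moves": [[1,3,0,0,0],[1,6,0,0,0],[1,9,0,0,0],[1,9,0,0,0]]}}

```text
clock: 31.7
tcp_pos: [0.5123, -0.0202, 0.0368]
orientation: [-0.0, 0.727, 0.687, -0.0]
wrist_force: [0.2, -0.1, 1.0]
finger_gap: 0.0001
```

{"op": "arm_command", "data": {"moves": [[1,0,0,-10,0],[1,0,0,-25,0],[1,0,0,-50,0],[1,0,0,-90,0],[1,0,0,-130,0],[1,0,0,-170,0],[1,0,0,-170,0]]}}

```text
clock: 32.4
tcp_pos: [0.5159, -0.0211, 0.2137]
orientation: [0.005, 0.727, 0.687, 0.003]
wrist_force: [-0.0, 0.0, 0.6]
finger_gap: 0.0003
```

{"op": "arm_command", "data": {"moves": [[1,-180,0,-20,0],[1,-180,0,-20,0],[1,-180,0,-20,0],[1,-180,0,-20,0],[1,-180,0,-20,0],[1,-180,0,-20,0],[1,-180,0,-20,0]]}}

```text
clock: 33.1
tcp_pos: [0.5022, -0.1991, 0.2268]
orientation: [-0.0, 0.726, 0.687, -0.0]
wrist_force: [0.2, 1.2, -0.5]
finger_gap: -0.0001
```

Run:
```python
from h import *
drawer(); to(.514,.016,.2,YAW)
I,D=snap("scene","scene8");J,E=snap("top","top8")
W=cloud("top",E);m=(J[...,2]>90)&(J[...,1]<60)&(abs(W[...,0]-.515)<.07)&(W[...,1]<.05)&(W[...,1]>-.05);print("front",W[m].mean(0))
J0=np.load("pics/top0.npz")["I"]; 
d=(cv2.absdiff(J,J0).max(-1)>40); print("bystander diffs tape/bearing/bush",d[180:245,120:170].sum(),"tools",d[200:240,400:490].sum())
a=cv2.resize(J[170:250,100:500],None,fx=2,fy=2,interpolation=cv2.INTER_CUBIC)
b=cv2.resize(J[175:235,190:290],None,fx=4,fy=4,interpolation=cv2.INTER_CUBIC)
c=cv2.resize(J[205:235,352:387],None,fx=8,fy=8,interpolation=cv2.INTER_CUBIC)
o=np.zeros((410,800,3),np.uint8);o[:160]=a;o[165:405,:400]=b;o[165:405,405:685]=c;cv2.imwrite("pics/crop8.png",o)
```

```text
handle min y -0.0448 269
t 33.15 tcp [ 0.5023 -0.1988  0.2269] yaw 1.516 tilt [-5.e-04  4.e-04 -1.e+00] F [-0.82 -0.37 -0.27] gap 0.0
move mm [ 2.151e+02 -1.000e-01  2.700e+01] turn 0.001
front [5.09338600e-01 4.47880742e-04 5.97486171e-02]
bystander diffs tape/bearing/bush 0 tools 0
```

View pics/crop8.png

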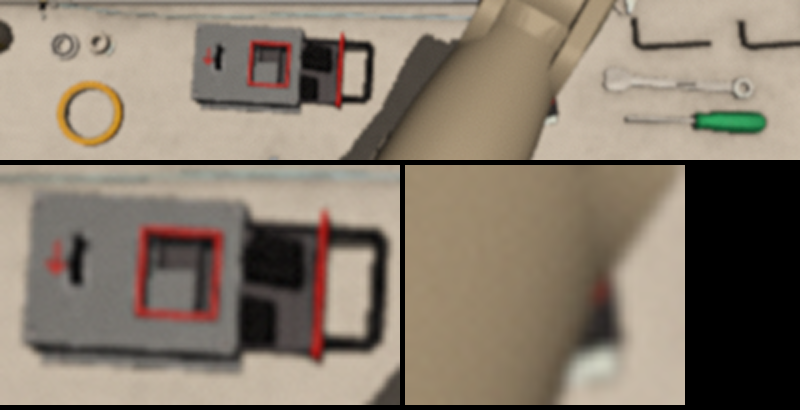

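Run:
```python
from h import *
for f in("top0","top6"):
    z=np.load(f"pics/{f}.npz");W=cloud("top",z["D"]);I=z["I"]
    m=(I[...,2]>110)&(I[...,1]<60)&(abs(W[...,0]-.47)<.03)&(abs(W[...,1]+.29)<.03)
    print(f,m.sum(),np.median(W[m],0).round(4),W[m][:,2].max().round(4))
    k=m&(W[...,2]>.09); print(np.median(W[k][:,2]),W[k].mean(0).round(4))
env.hand_in();
```

```text
top0 41 [ 0.4716 -0.2897  0.0989] 0.1056
0.09888728503855815 [ 0.4711 -0.29    0.0989]
top6 42 [ 0.4713 -0.2904  0.0986] 0.1063
0.09889659218693747 [ 0.4709 -0.2903  0.0993]
the job is handed in; nothing more can be done
```

The job is done and handed in at about 33 s: the catch was released, the pin is back in its stand, and the drawer is out to its stop.

**Catch:** I eased the pin along the hole until the catch gave. The push peaked at about 8 N, under the 12 N bending limit. The drawer sprang out about 20 mm, and I stopped and backed the pin out.

**Pin:** Its top measured 98.9 mm high both before the job and after it went back, and it is within 0.4 mm of its original position. That check was from a view taken before the drawer pull. In the last picture the arm hides most of the stand, so the pin's final state was only partly visible.

**Drawer:** It is out 54.4 mm by the camera, against 55 mm nominal. At the end of the pull the position stayed fixed while the force rose to 10.6 N, so it is on its stop.

**Bystanders:** The top view showed no change around the tape roll, bearing, bush, spanner or screwdriver. The robot was clear of everything at hand-in.

**What disagreed:**
- **Fingertips:** they ended about 8 mm above the reported tool point, not 17 mm beyond it. The first handle pull passed over the bar without touching it. I checked the depth images, went about 20 mm lower, and the second pull worked.
- **Pin grip:** for the same reason the pin was held nearer its top than planned, but it did not slip or tilt noticeably.

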